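# Snap two pillar posts into their clip racks

### The arm

A 6-joint arm with a two-finger parallel gripper is mounted at the origin on a cart in front of the work surface, level with it; the furniture and walls round the work are solid. World frame = base frame: x ahead of the robot, y to its left, z up, the work surface at z = 0. Lengths are in m, angles in rad, forces in N, time in s.
With the tool pointing down it reaches from about 0.25 to 0.725 m from the base axis. Payload 4 kg.
Tool frame: the origin (TCP) lies at the very end of the fingers, on their centre line; the grasp point (between the pads) lies 19 mm behind it; z points along the fingers, y is the line along which they close (so a half turn about z gives the same grasp; the last joint's range is limited). The gripper opens to 85 mm and grips with 20 to 120 N. Pads are 22 mm wide; open, the fingers measure 114 mm over their backs; the gripper's body (76 mm by 85 mm) begins 54 mm behind the grasp point. The pads swing forward as they close: fully open they stand 13 mm farther back than shut.
Start: joints at [-1.131, 0.241, 0.005, 1.335, 0, 1.571], TCP at [0.213, -0.452, 0.231] pointing down, gripper open.
Joint ranges: [-2.72, 2.72], [-1.05, 1.87], [-1.09, 1.28], [-1.99, 2.15], [-1.42, 1.44], [-3.14, 3.14]. Speed limits (rad/s): [2.79, 2.79, 3.14, 3.14, 3.14, 3.14].

### API

Orientations are given as [roll, pitch, yaw] about the fixed x, y, z axes, in that order (R = Rz(yaw) Ry(pitch) Rx(roll)).
In Python, from station import r, optics, order gives the robot as it stands. The module is installed in compiled form; this text tells all that it offers.
- The arm moves only by the tool servo_tool, never from a script. Its argument "moves" is a list of rows, each a list of 7 numbers: the shift along the tool's x, y, z in m, then the turn, a rotation vector about the tool's x, y, z in rad, then the gripper's target within -1 to 1 (shut at 1, half-way at 0, fully open at -1). In form: [[dx, dy, dz, rx, ry, rz, fingers], ...]. A call has 1 to 20 rows; each row is the pose to reach, as a shift and turn from the pose commanded when the call began, along the tool's axes at that moment; what a row does not reach only later rows make up. A row lasts 1/10 s, in which the tool goes at most 50 mm and 8.59 degrees, less where a joint would pass 70% of its speed; a pose out of reach is approached as far as the arm can. A call with a gripper value outside its range is refused whole. The fingers move at their own pace and stop on an object; the grip force is fixed at half the most. Time passes only in rows, so rows that repeat a pose let the fingers close. It gives the time, the measured TCP pose, the force, the opening and the grip force at its end, in the units of the state.
- r.read_state(): the state, without advancing time (a new reading comes with each control period).
- optics.read_camera(name): name is "scene" or "top" or "wrist"; returns (picture, depth): 400x640x3 uint8, red, green, blue; 400x640 float32, m along the optical axis (not along the pixel's ray), 0 where there is no reading.
- optics.calibration(name): a dict with "vertical_fov" (degrees; the focal length in pixels is half the picture's height over the tangent of half this angle, whatever the lens; pixels are square), "cx", "cy" (the principal point, pixels), "R" (3x3) and "t" (3): a world point X has camera coordinates R X + t; the wrist camera has in their place "tool_from_camera" (4x4, takes a point from camera to tool coordinates, whose origin is the TCP and whose axes are the flange's). Camera axes: x right, y down, z forward; pixel columns grow to the right and rows downward; lengths in m; the calibration is good to about 2 mm. The wrist camera is an equidistant fisheye: a pixel r from the principal point sees the ray r / f radians off the axis. A picture is of the moment at which its call begins: read the wrist's pose just before it. calibration takes no time and is no camera call.
- order.finish_job(): hands the job in; it is judged then, once.
The state is a dict: "time_s": time; "joint_pos": joint angles; "joint_vel": joint speeds; "tau": joint torques, N m; "eef_pos": TCP position; "eef_rot": TCP orientation; "force": force on the tool from outside, world axes, zero at the start; "moment": the same for the moment, N m; "finger_gap": finger opening in m; "grasp_force": force on a finger pad.
Only numpy, scipy, OpenCV 4.12 (cv2) and the standard library are available. Lean on these libraries where they do the work, as an engineer would, in place of code of your own. Each camera call takes 0.05 s, during which the arm holds its last target. There are 200 camera calls.

### The job

Put the two pillar posts away in their spring-clip racks, the long post in the long rack and the short post in the short one; the meter left lying on the short rack has to come off first and be set down flat on the bench. Lay each post lengthwise over the two clips, about centred along the rack, and press it straight down until it snaps home under the lips of both clips, then stop pressing at once, so that the rubber pads under it are not crushed. Leave all the other things standing where they are.

Things in the scene. Friction and masses are not known exactly. Their poses are not given: they have to be found in the camera images.
- long_post: the long pillar post: round bright metal bar, 24 mm diameter, 170 mm long, with 10 mm hexagonal ends (24 mm across flats, on which it lies on the bench); about 0.24 kg; origin on its axis, half way along; x along the post. It lies flat on the bench
- short_post: the short pillar post: the same, but 110 mm long; about 0.16 kg
- long_rack: fixed grey rack for the long post, on the bench; base plate 150x56x8 mm; origin: centre of its underside; x along the rack, z up. Two spring clips on its middle line at x = +-50 mm, each 18 mm long, 44 mm wide, 61 mm high, only the base plate between them. Each has a sprung rubber pad (free top z = 36 mm) between two hinged steel jaws with slippery lips. It stands empty.
- short_rack: fixed grey rack for the short post, on the bench; base plate 110x56x8 mm; origin: centre of its underside; x along the rack, z up. Two spring clips on its middle line at x = +-32 mm, each 18 mm long, 44 mm wide, 61 mm high, only the base plate between them. Each has a sprung rubber pad (free top z = 36 mm) between two hinged steel jaws with slippery lips. The meter lies on top of its clips at the start.
- long_rack_home (a point): 46.5 mm above the long rack's origin: where the middle of its post belongs. Home: the post's axis level on the rack's middle line at z = 46 to 48 mm, lips over it, pads under it
- short_rack_home (a point): the same for the short rack and the short post
- long_rack_lips (a point): centre between the long rack's lips, 57 mm up: round edges, 4 mm radius, 15 mm apart. A post laid on them has its axis at z = 68 mm; pressed down it spreads them; the two clips' resistance peaks at 15 to 20 N at z = 61 to 64 mm, vanishes by z = 54 mm, and they snap shut over the post
- short_rack_lips (a point): the same for the short rack: same clips, same heights and forces
- meter: small yellow hand meter, 85 x 50 x 32 mm (body 28 mm high with a dial on it), 0.14 kg; origin at the centre of its underside, x along its length, z up. It lies flat across the two clips of the short rack, roughly along the rack, underside at z = 61 mm
- long_rack_pad0 (a joint): how far the rubber pad of the long rack's clip at -x is pressed down, m: 0 free, about 0.002 with the post home, stop at 0.008; 1.5 N per mm; more than 0.006 is crushed
- long_rack_pad1 (a joint): how far the rubber pad of the long rack's clip at +x is pressed down, m: 0 free, about 0.002 with the post home, stop at 0.008; 1.5 N per mm; more than 0.006 is crushed
- short_rack_pad0 (a joint): how far the rubber pad of the short rack's clip at -x is pressed down, m: 0 free, about 0.002 with the post home, stop at 0.008; 1.5 N per mm; more than 0.006 is crushed
- short_rack_pad1 (a joint): how far the rubber pad of the short rack's clip at +x is pressed down, m: 0 free, about 0.002 with the post home, stop at 0.008; 1.5 N per mm; more than 0.006 is crushed
- lamp_edge (a point): front lower edge of the fixed black desk lamp's head, behind the two posts. The lamp stands at x = 0.66 to 0.87 m, y = -0.16 to 0.05 m; its head overhangs the bench at x > 0.62 m, y = -0.16 to 0.12 m, 0.22 to 0.45 m up: keep arm and gripper out of there when crossing from side to side (pass nearer the robot)
- vice_edge (a point): near side of a fixed vice left of the left-hand rack, at x = 0.39 to 0.59 m, y = 0.375 to 0.52 m, 55 mm high
- brass_rod: brass rod (8 mm diameter, at x = +8 mm) standing in a slotted black base (bystander), 50x18x82 mm, in the strip between the two pillar posts; origin at the centre of its underside
- clip: black L-shaped clip with an upright (bystander), 30x50x48 mm; origin at the centre of its underside
- sleeve: bored steel sleeve (bystander), 29 mm diameter, 58 mm high; origin at the centre of its underside
- ring_mount: black ring mount on a foot (bystander), 26x65x60 mm; origin at the centre of its underside
- black_tape: roll of black tape lying flat (bystander), 75 mm diameter, 19 mm high; origin at the centre of its underside
- flip_mount: black square kinematic mount (bystander), 39x40x40 mm; origin at the centre of its underside
- optic_box: closed black optics box (bystander), 50x60x30 mm; origin at the centre of its underside

How it is judged:
At the end, for the whole second after the job is handed in: Each post lies in its own rack, its middle within 15 mm along the rack, 3 mm across it, at 43 to 50 mm above the bench, parallel to the rack within 0.06 rad; the meter lies flat (within 0.1 rad) on the bench itself, its underside within 4 mm of the bench top; posts and meter are at rest (x of long_post in the frame of long_rack between -0.015 and 0.015 m and y of long_post in the frame of long_rack between -0.003 and 0.003 m and z of long_post in the frame of long_rack between 0.043 and 0.05 m and angle between the x axis of long_post and the x axis of long_rack, either way round below 0.06 rad and linear speed of each of long_post, short_post, meter below 0.02 m/s and x of short_post in the frame of short_rack between -0.015 and 0.015 m and y of short_post in the frame of short_rack between -0.003 and 0.003 m and z of short_post in the frame of short_rack between 0.043 and 0.05 m and angle between the x axis of short_post and the x axis of short_rack, either way round below 0.06 rad and height (world z) of meter between -0.004 and 0.004 m and angle between meter's own z axis and vertical below 0.1 rad); the robot touches nothing.
It fails at once if a rubber pad is crushed: pressed down more than 6 mm (value of joint any of long_rack_pad0, long_rack_pad1, short_rack_pad0, short_rack_pad1 above 0.006 m).
It fails at once if one of the bystanders is moved more than 25 mm or tipped (distance of any of brass_rod, clip, sleeve, ring_mount, black_tape, flip_mount, optic_box from where it was at the start of the episode above 0.025 m or angle between any of brass_rod, clip, sleeve, ring_mount, black_tape, flip_mount, optic_box's own z axis and vertical above 0.5 rad).
It also fails if it takes over 72 s, if anything falls off the work surface, if the arm or the gripper's body presses on something with over 40 N, if the wrist force passes 120 N, or if a joint passes its speed limit or range.

## Working session

There is one attempt and no reset: what is moved stays moved. The work goes in short steps, Python scripts to look and compute and a tool call to move; the robot and the scene stay as the last step left them, time stands still between calls to the robot, and variables do not carry over. Pictures are saved under pics/ and viewed, at most 10 in all, crops included, and the job is handed in when it is done.

Besides the shell and the picture viewer there is one more tool, called after "Call:" as name(argument=value, ...) on one line, values as JSON. servo_tool: Moves the arm, as the interface text tells. Its arguments: {"type":"object","properties":{"moves":{"type":"array"}},"required":["moves"]}

```bash
mkdir -p pics; python3 - <<'E'
from station import r,optics
import cv2,numpy as np
s=r.read_state();print(s['time_s'],s['eef_pos'],s['eef_rot'],s['finger_gap'])
for n in ['top','scene']:
    p,d=optics.read_camera(n);c=optics.calibration(n);print(n,c)
    cv2.imwrite(f'pics/{n}0.png',p[:,:,::-1]);np.savez(f'{n}0.npz',p=p,d=d)
print(optics.calibration('wrist'))
E
```

```text
0.0 [ 0.21260794 -0.45185608  0.23040401] [-3.13950105e+00  2.69486541e-05  4.39832531e-01] 0.08541166438075377
top {'vertical_fov': 45.267310569048746, 'cx': 307.9910139537049, 'cy': 203.1991019932326, 'R': array([[-0.00435509, -0.99998455, -0.00345397],
       [-0.9940505 ,  0.00470511, -0.10881854],
       [ 0.10883311,  0.0029595 , -0.99405563]]), 't': array([0.06429755, 0.58295285, 1.42795254])}
scene {'vertical_fov': 53.784857392705845, 'cx': 320.07098478504537, 'cy': 197.95169257812296, 'R': array([[-0.56652167, -0.82384678, -0.01815735],
       [-0.37541462,  0.27764503, -0.88429469],
       [ 0.73356463, -0.49415557, -0.46657605]]), 't': array([0.36126355, 0.31686699, 0.62952625])}
{'vertical_fov': 65.70646984690485, 'cx': 316.2229485331879, 'cy': 201.95645817921687, 'tool_from_camera': array([[-7.88369761e-04, -9.62817049e-01, -2.70153120e-01,
         6.85054116e-02],
       [ 9.99999504e-01, -9.23314647e-04,  3.72432173e-04,
        -2.59258605e-04],
       [-6.08020378e-04, -2.70152692e-01,  9.62817300e-01,
        -1.42927194e-01],
       [ 0.00000000e+00,  0.00000000e+00,  0.00000000e+00,
         1.00000000e+00]])}
```

View pics/top0.png

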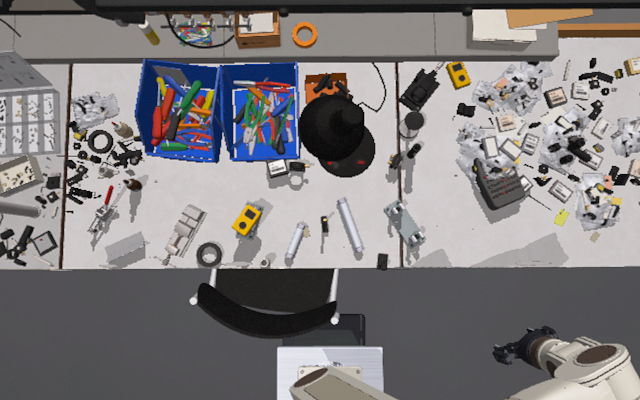

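View pics/scene0.png

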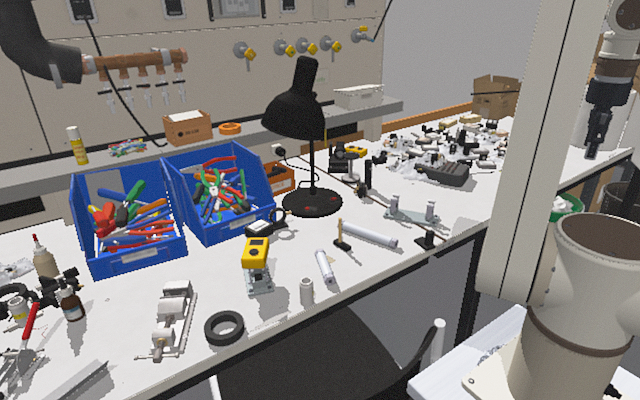

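Top view: meter at (247,219) on the short rack, short post (296,240), brass rod (324,232), long post (350,225), long rack (404,223), clip (383,260), sleeve (265,262), tape (209,254).

```bash
cat > h.py <<'E'
import numpy as np,cv2
from station import r,optics
from scipy.spatial.transform import Rotation as Ro
def rays(n,uv,st=None):
    """origin, directions (world) for pixels uv (N,2); dirs have unit optical-axis component for pinhole"""
    c=optics.calibration(n);uv=np.atleast_2d(uv).astype(float)
    f=200/np.tan(np.radians(c['vertical_fov'])/2)
    q=(uv-[c['cx'],c['cy']])/f
    if n!='wrist':
        R,t=c['R'],c['t'];return -R.T@t,np.c_[q,np.ones(len(q))]@R
    th=np.linalg.norm(q,axis=1)[:,None]+1e-12
    d=np.c_[q/th*np.sin(th),np.cos(th)]
    T=c['tool_from_camera'];E=Ro.from_euler('xyz',st['eef_rot']).as_matrix()
    return st['eef_pos']+E@T[:3,3],d@(E@T[:3,:3]).T
def plane(n,uv,z,st=None):
    o,d=rays(n,uv,st);return o+d*((z-o[2])/d[:,2])[:,None]
def cloud(n,d,st=None):
    """world point for each pixel by depth"""
    v,u=np.mgrid[:400,:640];o,k=rays(n,np.c_[u.ravel(),v.ravel()],st)
    if n=='wrist':
        c=optics.calibration(n);E=Ro.from_euler('xyz',st['eef_rot']).as_matrix()
        k=k/(k@(E@c['tool_from_camera'][:3,2]))[:,None]
    return (o+k*d.ravel()[:,None]).reshape(400,640,3)
def rect(xy):
    (c,s,a)=cv2.minAreaRect(np.float32(xy)*1000)
    if s[0]<s[1]: a+=90;s=s[::-1]
    return np.round(np.array(c)/1000,4),np.round(s,1),round((a+90)%180-90,1)
def delta(st,pos,yaw=None):
    E=Ro.from_euler('xyz',st['eef_rot']);return E.inv().apply(np.array(pos)-st['eef_pos']).round(4)
E
python3 - <<'E'
from h import *
for n in ['top','scene']:
    z=np.load(n+'0.npz');P=cloud(n,z['d']);p=z['p']
    X,Y,Z=P[...,0],P[...,1],P[...,2]
    bench=(X>.25)&(X<.62)&(Y>-.35)&(Y<.5)&(z['d']>0)
    print(n,'bench z',np.median(Z[bench]))
    m=(bench&(Z>.008)&(Z<.3)).astype(np.uint8)
    k,l,s,_=cv2.connectedComponentsWithStats(m)
    for i in range(1,k):
        if s[i,4]>15:
            q=l==i;print(s[i],rect(P[q][:,:2]),'zmax',np.percentile(Z[q],[50,95]).round(3),p[q].mean(0).round())
E
```

```text
top bench z -0.0024625621428768785
[336 198  28  55 442] (array([ 0.5175, -0.0655]), array([169.8,  27.5]), 19.6) zmax [0.02  0.026] [183. 183. 192.]
[385 200  20  19 149] (array([ 0.5655, -0.2039]), array([55.9, 42.1]), -57.9) zmax [0.028 0.062] [133. 133. 137.]
[231 202  30  39 582] (array([0.5327, 0.2429]), array([107.3,  64.2]), -23.2) zmax [0.086 0.092] [173. 138.  37.]
[ 162  204   44   65 1056] (array([0.4854, 0.4491]), array([195.7,  63.3]), -27.2) zmax [0.04  0.055] [163. 156. 154.]
[321 216   7  17  67] (array([0.5208, 0.0137]), array([49.8, 17.1]), 6.5) zmax [0.012 0.077] [75. 69. 61.]
[401 216  15  12  56] (array([ 0.5276, -0.2453]), array([43.6, 34.2]), 89.6) zmax [0.01  0.014] [153. 160. 163.]
[284 223  22  37 291] (array([0.4698, 0.1042]), array([110.6,  26.8]), -22.4) zmax [0.02  0.026] [187. 187. 197.]
[401 226  23  18 163] (array([ 0.4868, -0.2563]), array([56. , 54.5]), 29.9) zmax [0.025 0.062] [141. 142. 146.]
[196 243  25  25 289] (array([0.4285, 0.3664]), array([73.7, 73.3]), -42.0) zmax [0.017 0.022] [69. 67. 66.]
[377 255  10  15  71] (array([ 0.4049, -0.16  ]
[... 416 characters left out ...]
054] [167. 165. 166.]
[415 229  20  20 215] (array([ 0.4057, -0.1623]), array([51.6, 29.8]), -7.3) zmax [0.021 0.049] [61. 60. 60.]
[ 241  237   33   58 1321] (array([0.5249, 0.2453]), array([97.9, 63.7]), -23.4) zmax [0.075 0.092] [152. 136.  75.]
[315 248  22  36 374] (array([0.4693, 0.1028]), array([112.6,  27.2]), -21.8) zmax [0.023 0.026] [198. 198. 204.]
[300 276  14  28 352] (array([0.4025, 0.1949]), array([27.6, 27.3]), 20.5) zmax [0.043 0.059] [156. 152. 150.]
[ 150  279   48   84 2593] (array([0.4853, 0.4487]), array([199.5,  65.1]), -27.1) zmax [0.041 0.056] [169. 164. 162.]
[204 310  41  34 803] (array([0.4283, 0.3672]), array([75.4, 73.7]), 14.8) zmax [0.019 0.022] [73. 71. 71.]
```

```bash
cat >> h.py <<'E'
def go(*targets):
    """print shift+turn from the present pose for each (x,y,z,yaw deg), tool straight down"""
    st=r.read_state();E=Ro.from_euler('xyz',st['eef_rot'])
    print('t',st['time_s'],'at',st['eef_pos'].round(4),np.degrees(st['eef_rot']).round(2),'F',np.round(st['force'],1),'gap',round(st['finger_gap'],4))
    for x,y,z,yaw in targets:
        T=Ro.from_euler('xyz',[np.pi,0,np.radians(yaw)])
        print((x,y,z,yaw),np.r_[E.inv().apply(np.array([x,y,z])-st['eef_pos']),(E.inv()*T).as_rotvec()].round(4).tolist())
E
python3 - <<'E'
from h import *
for n in ['top','scene']:
    z=np.load(n+'0.npz');P=cloud(n,z['d']);p=z['p'].astype(int)
    X,Y,Z=P[...,0],P[...,1],P[...,2]
    reg=(X>.44)&(X<.62)&(Y>.17)&(Y<.32)
    yel=reg&(p[...,0]-p[...,2]>60)&(Z>.05)
    print(n,'meter all',rect(P[yel][:,:2]),np.percentile(Z[yel],[5,50,99]))
    b=reg&(Z>.003)&(Z<.058)&(p[...,0]-p[...,2]<30); print('rack low',rect(P[b][:,:2]))
    t=yel&(Z>.083); print('meter top',rect(P[t][:,:2]))
    c=reg&(Z>.05)&(Z<.07)&(p[...,0]-p[...,2]<30); print('clips',c.sum(),P[c][:,:2].mean(0) if c.any() else '')
    e=(abs(Z)<.01)&(Y>-.05)&(Y<.05)&(X>.2)&(X<.5)&(z['d']>0); print('edge',np.percentile(X[e],[0,1,5]))
go((.53,.243,.25,-23))
E
```

```text
top meter all (array([0.5302, 0.2434]), array([85.2, 50.1]), -35.2) [0.08063286 0.08642169 0.09317635]
rack low (array([0.5302, 0.2442]), array([177.6, 148.7]), 0.8)
meter top (array([0.5293, 0.2443]), array([82.6, 49.9]), -35.0)
clips 4 [0.5523487  0.24207049]
edge [0.38629167 0.38650854 0.3898411 ]
scene meter all (array([0.5276, 0.2439]), array([85.4, 50.1]), -35.7) [0.07061172 0.08909808 0.09390647]
rack low (array([0.5289, 0.2446]), array([172.3, 148.2]), -0.1)
meter top (array([0.5279, 0.2436]), array([84.6, 50.1]), -35.7)
clips 37 [0.50042868 0.25327165]
edge [0.38469516 0.38561762 0.38703266]
t 0.1 at [ 0.2126 -0.4519  0.2305] [-179.89    0.     25.2 ] F [ 0.4 -0.3  0.4] gap 0.0849
(0.53, 0.243, 0.25, -23) [0.583, -0.4937, -0.0186, -0.0018, 0.0008, 0.8412]
```

```bash
python3 -c "
from h import *
go((.5285,.2438,.17,-35.4))"
```

```text
t 0.1 at [ 0.2126 -0.4519  0.2305] [-179.89    0.     25.2 ] F [ 0.4 -0.3  0.4] gap 0.0849
(0.5285, 0.2438, 0.17, -35.4) [0.582, -0.4949, 0.0614, -0.0017, 0.001, 1.0576]
```

Call:
servo_tool(moves=[[0.582,-0.495,0.061,0,0,1.058,-1],[0.582,-0.495,0.061,0,0,1.058,-1],[0.582,-0.495,0.061,0,0,1.058,-1],[0.582,-0.495,0.061,0,0,1.058,-1],[0.582,-0.495,0.061,0,0,1.058,-1],[0.582,-0.495,0.061,0,0,1.058,-1],[0.582,-0.495,0.061,0,0,1.058,-1],[0.582,-0.495,0.061,0,0,1.058,-1],[0.582,-0.495,0.061,0,0,1.058,-1],[0.582,-0.495,0.061,0,0,1.058,-1],[0.582,-0.495,0.061,0,0,1.058,-1],[0.582,-0.495,0.061,0,0,1.058,-1],[0.582,-0.495,0.061,0,0,1.058,-1],[0.582,-0.495,0.061,0,0,1.058,-1],[0.582,-0.495,0.061,0,0,1.058,-1],[0.582,-0.495,0.061,0,0,1.058,-1],[0.582,-0.495,0.061,0,0,1.058,-1],[0.582,-0.495,0.061,0,0,1.058,-1]])

```text
time_s: 1.9
eef_pos: [0.2876, -0.1706, 0.1813]
eef_rot: [-3.101, 0.001, -0.571]
force: [-0.6, -0.0, 0.1]
finger_gap: 0.0855
grasp_force: 0.0
```

```bash
python3 - <<'E'
from h import *
go((.5285,.2438,.068,-35.4))
st=r.read_state();p,d=optics.read_camera('wrist');cv2.imwrite('pics/w1.png',p[:,:,::-1]);np.savez('w1.npz',p=p,d=d)
P=cloud('wrist',d,st);p=p.astype(int);Z=P[...,2]
t=(p[...,0]-p[...,2]>60)&(Z>.083)&(Z<.1)&(d>0);print(rect(P[t][:,:2]))
E
```

```text
t 1.9 at [ 0.2876 -0.1706  0.1813] [-1.777e+02  5.000e-02 -3.271e+01] F [-0.6 -0.   0.1] gap 0.0855
(0.5285, 0.2438, 0.068, -35.4) [-0.0211, -0.4739, 0.1324, -0.0401, 0.0018, 0.0469]
(array([0.5157, 0.1324]), array([246.5,  20.4]), -79.6)
```

View pics/w1.png

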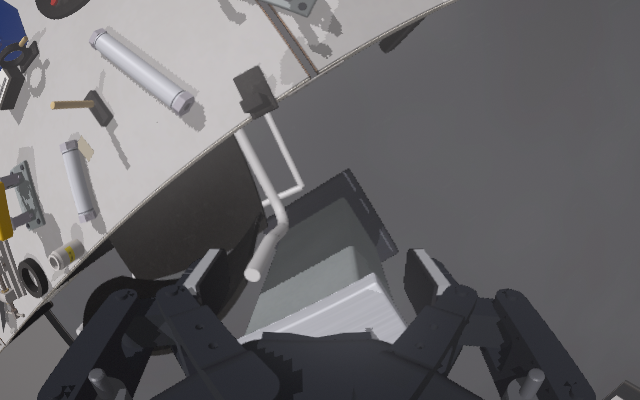

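The arm is still on its way (mid-crossing view: posts at upper left, meter at the left edge); continuing.

Call:
servo_tool(moves=[[-0.021,-0.474,0.03,-0.04,0,0.047,-1],[-0.021,-0.474,0.03,-0.04,0,0.047,-1],[-0.021,-0.474,0.03,-0.04,0,0.047,-1],[-0.021,-0.474,0.03,-0.04,0,0.047,-1],[-0.021,-0.474,0.03,-0.04,0,0.047,-1],[-0.021,-0.474,0.03,-0.04,0,0.047,-1],[-0.021,-0.474,0.03,-0.04,0,0.047,-1],[-0.021,-0.474,0.03,-0.04,0,0.047,-1],[-0.021,-0.474,0.03,-0.04,0,0.047,-1],[-0.021,-0.474,0.03,-0.04,0,0.047,-1],[-0.021,-0.474,0.03,-0.04,0,0.047,-1],[-0.021,-0.474,0.03,-0.04,0,0.047,-1],[-0.021,-0.474,0.03,-0.04,0,0.047,-1],[-0.021,-0.474,0.03,-0.04,0,0.047,-1],[-0.021,-0.474,0.03,-0.04,0,0.047,-1],[-0.021,-0.474,0.03,-0.04,0,0.047,-1]])

```text
time_s: 3.55
eef_pos: [0.2716, -0.1612, 0.1724]
eef_rot: [-3.101, 0.003, -0.573]
force: [-0.5, -0.7, 0.9]
finger_gap: 0.0856
grasp_force: 0.0
```

```bash
cat > look.py <<'E'
from h import *
import sys
k=sys.argv[1];st=r.read_state();p,d=optics.read_camera('wrist');cv2.imwrite(f'pics/w{k}.png',p[:,:,::-1]);np.savez(f'w{k}.npz',p=p,d=d,pos=st['eef_pos'],rot=st['eef_rot'])
E
python3 look.py 2; python3 - <<'E'
from h import *
go((.5285,.2438,.068,-35.4))
z=np.load('w2.npz');st=dict(eef_pos=z['pos'],eef_rot=z['rot']);d=z['d'];p=z['p'].astype(int)
P=cloud('wrist',d,st);Z=P[...,2]
t=(p[...,0]-p[...,2]>60)&(Z>.08)&(Z<.1)&(d>0);print(t.sum(),rect(P[t][:,:2]))
E
```

```text
t 3.6 at [ 0.2715 -0.1611  0.1724] [-1.7769e+02  1.6000e-01 -3.2850e+01] F [-0.  -0.6 -0.2] gap 0.0853
(0.5285, 0.2438, 0.068, -35.4) [-0.0035, -0.475, 0.1236, -0.0403, 0.0037, 0.0444]
21 (array([0.5307, 0.0134]), array([7.4, 5.7]), 58.6)
```

View pics/w2.png

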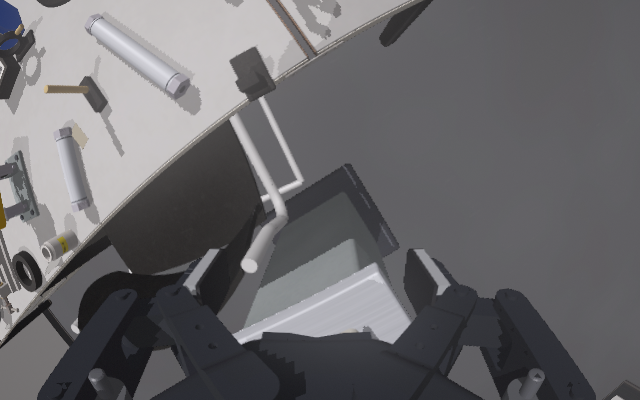

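The view is nearly unchanged: the arm stuck at small radius (near a joint limit). I'll go outward first, then round.

```bash
python3 -c "
from h import *
print(r.read_state()['joint_pos'].round(3))
go((.38,-.22,.24,-33),(.44,.0,.24,-33),(.5285,.2438,.17,-35.4))"
```

```text
[-0.574 -0.087 -0.515  1.146  0.04   3.141]
t 3.6 at [ 0.2715 -0.1611  0.1724] [-1.7769e+02  1.6000e-01 -3.2850e+01] F [-0.  -0.6 -0.2] gap 0.0853
(0.38, -0.22, 0.24, -33) [0.1229, -0.0121, -0.0676, -0.0404, 0.0029, 0.0025]
(0.44, 0.0, 0.24, -33) [0.0539, -0.2293, -0.0586, -0.0404, 0.0029, 0.0025]
(0.5285, 0.2438, 0.17, -35.4) [-0.0038, -0.4791, 0.0217, -0.0403, 0.0037, 0.0444]
```

Call:
servo_tool(moves=[[0.1,-0.01,-0.06,-0.03,0,-0.15,-1],[0.123,-0.012,-0.068,-0.03,0,-0.3,-1],[0.123,-0.06,-0.068,-0.03,0.02,-0.45,-1],[0.11,-0.1,-0.065,-0.03,0.02,-0.6,-1],[0.1,-0.15,-0.065,-0.03,0.02,-0.75,-1],[0.08,-0.2,-0.06,-0.03,0.02,-0.9,-1],[0.054,-0.23,-0.06,-0.03,0.02,-1.05,-1],[0.054,-0.23,-0.06,-0.03,0.02,-1.2,-1],[0.054,-0.23,-0.06,-0.03,0.02,-1.35,-1],[0.054,-0.23,-0.06,-0.03,0.03,-1.5,-1],[0.054,-0.23,-0.06,-0.03,0.03,-1.5,-1],[0.054,-0.23,-0.06,-0.03,0.03,-1.5,-1]])

```text
time_s: 4.8
eef_pos: [0.4404, 0.0004, 0.2415]
eef_rot: [3.109, -0.041, 0.924]
force: [-0.4, 0.0, 0.5]
finger_gap: 0.0854
grasp_force: 0.0
```

```bash
python3 -c "
from h import *
print(r.read_state()['joint_pos'].round(3))
go((.5285,.2438,.17,144.6))"
```

```text
[-0.009  0.077 -0.167  1.276  0.014  2.21 ]
t 4.8 at [4.404e-01 4.000e-04 2.415e-01] [178.13  -2.37  52.92] F [-0.4  0.   0.5] gap 0.0854
(0.5285, 0.2438, 0.17, 144.6) [0.2441, -0.0791, 0.0791, 0.0585, -0.006, -1.6004]
```

Call:
servo_tool(moves=[[0.05,-0.016,0.02,0.01,0,-0.15,-1],[0.1,-0.032,0.04,0.01,0,-0.3,-1],[0.15,-0.048,0.06,0.02,0,-0.45,-1],[0.2,-0.064,0.079,0.03,0,-0.6,-1],[0.244,-0.079,0.079,0.03,0,-0.75,-1],[0.244,-0.079,0.079,0.04,0,-0.9,-1],[0.244,-0.079,0.079,0.04,0,-1.05,-1],[0.244,-0.079,0.079,0.05,0,-1.2,-1],[0.244,-0.079,0.079,0.05,0,-1.35,-1],[0.244,-0.079,0.079,0.058,-0.006,-1.5,-1],[0.244,-0.079,0.079,0.058,-0.006,-1.6,-1],[0.244,-0.079,0.079,0.058,-0.006,-1.6,-1]])

```text
time_s: 6.0
eef_pos: [0.528, 0.2438, 0.1698]
eef_rot: [-3.141, 0.0, 2.524]
force: [0.0, -0.4, 0.1]
finger_gap: 0.0854
grasp_force: 0.0
```

```bash
python3 -c "
from h import *
print(r.read_state()['joint_pos'].round(3))
go((.5285,.2438,.068,144.6))"; python3 look.py 3
```

```text
[ 0.433  0.433  0.118  1.255 -0.     1.051]
t 6.0 at [0.528  0.2438 0.1698] [-1.7999e+02  2.0000e-02  1.4460e+02] F [ 0.  -0.4  0.1] gap 0.0854
(0.5285, 0.2438, 0.068, 144.6) [-0.0004, 0.0003, 0.1018, -0.0002, 0.0003, -0.0]
```

View pics/w3.png

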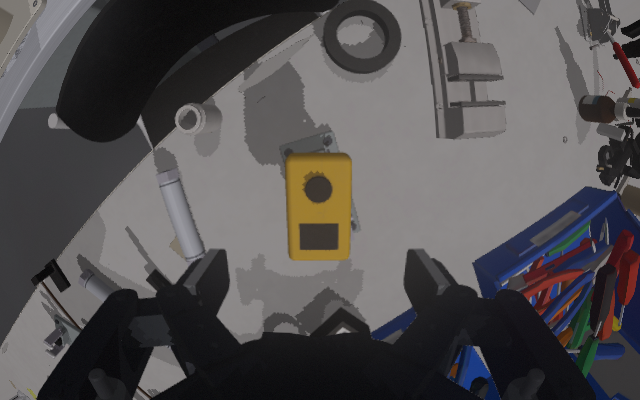

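Meter centred at col 319, square between the fingers (tips at cols 225/410). Descend, grip, lift.

Call:
servo_tool(moves=[[0,0,0.03,0,0,0,-1],[0,0,0.06,0,0,0,-1],[0,0,0.09,0,0,0,-1],[0,0,0.1,0,0,0,-1],[0,0,0.1,0,0,0,0.2],[0,0,0.1,0,0,0,0.5],[0,0,0.1,0,0,0,1],[0,0,0.1,0,0,0,1],[0,0,0.1,0,0,0,1],[0,0,0.1,0,0,0,1],[0,0,0.1,0,0,0,1],[0,0,0.1,0,0,0,1],[0,0,0.1,0,0,0,1]])

```text
time_s: 7.35
eef_pos: [0.5296, 0.2446, 0.0723]
eef_rot: [3.137, 0.003, 2.526]
force: [0.6, 0.3, 6.0]
finger_gap: 0.0485
grasp_force: 62.9
```

```bash
python3 -c "
from h import *
print(r.read_state()['joint_pos'].round(3), r.read_state()['grasp_force'])
go((.5285,.2438,.17,144.6),(.435,.01,.17,90),(.435,.01,.02,90))"
```

```text
[ 0.433  0.511 -0.028  1.027 -0.     1.048] 62.92810678482056
t 7.35 at [0.5296 0.2446 0.0723] [1.7976e+02 1.7000e-01 1.4473e+02] F [0.6 0.3 6. ] gap 0.0485
(0.5285, 0.2438, 0.17, 144.6) [0.0001, -0.0009, -0.0977, 0.0043, 0.003, 0.0024]
(0.435, 0.01, 0.17, 90) [-0.0585, -0.2457, -0.0986, 0.0054, 0.0007, 0.9553]
(0.435, 0.01, 0.02, 90) [-0.0581, -0.2464, 0.0514, 0.0054, 0.0007, 0.9553]
```

Call:
servo_tool(moves=[[0,0,-0.03,0,0,0,1],[0,0,-0.07,0,0,0,1],[0,0,-0.1,0,0,0,1],[-0.015,-0.045,-0.1,0,0,0.14,1],[-0.025,-0.09,-0.1,0,0,0.28,1],[-0.035,-0.135,-0.1,0,0,0.42,1],[-0.045,-0.18,-0.1,0,0,0.56,1],[-0.055,-0.22,-0.1,0,0,0.7,1],[-0.058,-0.246,-0.1,0,0,0.84,1],[-0.058,-0.246,-0.1,0,0,0.953,1],[-0.058,-0.246,-0.1,0,0,0.953,1],[-0.058,-0.246,-0.1,0,0,0.953,1]])

```text
time_s: 8.55
eef_pos: [0.4333, 0.0096, 0.1703]
eef_rot: [3.14, -0.0, 1.576]
force: [-0.2, -0.0, -1.2]
finger_gap: 0.0485
grasp_force: 62.7
```

```bash
python3 look.py 4; python3 - <<'E'
from h import *
go((.435,.01,.02,90),(.435,.01,.0125,90))
# short rack now clear
z0=np.load('top0.npz')
for n in ['top','scene']:
    p,d=optics.read_camera(n);np.savez(n+'1.npz',p=p,d=d);P=cloud(n,d);Z=P[...,2];X=P[...,0];Y=P[...,1];p=p.astype(int)
    cv2.imwrite(f'pics/{n}1.png',p[:,:,::-1].astype(np.uint8))
    for nm,reg in [('short',(X>.44)&(X<.62)&(Y>.165)&(Y<.33)),('long',(X>.43)&(X<.62)&(Y>-.33)&(Y<-.15))]:
        reg&=(d>0)
        print(n,nm,'all>4mm',rect(P[reg&(Z>.004)][:,:2]))
        c=(reg&(Z>.035)).astype(np.uint8);k,l,s,ce=cv2.connectedComponentsWithStats(c)
        for i in range(1,k):
            if s[i,4]>10: print('   clip',s[i],rect(P[l==i][:,:2]),P[l==i].mean(0).round(4))
E
```

```text
t 8.6 at [0.4335 0.0099 0.1702] [179.94  -0.    90.29] F [ 0.1  0.3 -1.2] gap 0.0487
(0.435, 0.01, 0.02, 90) [0.0001, 0.0014, 0.1502, 0.001, -0.0001, 0.0051]
(0.435, 0.01, 0.0125, 90) [0.0001, 0.0014, 0.1577, 0.001, -0.0001, 0.0051]
top short all>4mm (array([0.5331, 0.249 ]), array([169. , 165.9]), 2.0)
   clip [244 205   5   7  25] (array([0.5676, 0.2479]), array([20.1, 11.3]), -17.9) [0.5677 0.2474 0.0587]
   clip [251 207   7   8  31] (array([0.5588, 0.2242]), array([17.3, 15.8]), -44.9) [0.5588 0.2231 0.0536]
   clip [236 225   6   7  24] (array([0.5078, 0.2685]), array([18.7, 10.1]), -21.6) [0.5072 0.2684 0.0572]
   clip [243 228   8   7  37] (array([0.4988, 0.2475]), array([22., 19.]), 88.9) [0.4994 0.2452 0.0525]
top long all>4mm (array([ 0.525 , -0.2397]), array([188.7, 174.8]), 0.2)
   clip [399 204   6   6  23] (array([ 0.5709, -0.2177]), array([18.3, 11.4]), 43.7) [ 0.5702 -0.2175  0.0578]
   clip [391 207   9   8  41] (array([ 0.5587, -0.2014]), array([26.4, 18.2]), -68.4) [ 0.558  -0.1979  0.0511]
   clip [418 232   6   6  22] (array([ 0.4866, -0.2717]), array([18.9,  8.
[... 459 characters left out ...]
   5  29] (array([0.563, 0.235]), array([15.8, 14.8]), -15.4) [0.5621 0.2349 0.0369]
   clip [261 262   7  14  48] (array([0.4976, 0.2431]), array([19.4, 10.8]), -8.2) [0.4955 0.2429 0.0558]
   clip [248 264   7  16  50] (array([0.5063, 0.2677]), array([21., 11.]), -18.4) [0.5042 0.2694 0.0566]
   clip [255 273   8   6  31] (array([0.5026, 0.2556]), array([15.1, 14.8]), 77.1) [0.5021 0.2559 0.0369]
scene long all>4mm (array([ 0.5228, -0.2401]), array([184. , 177.9]), 0.2)
   clip [391 193   9  15  95] (array([ 0.5627, -0.2071]), array([41.3, 18.1]), -55.8) [ 0.5594 -0.2031  0.0519]
   clip [427 199   9  15 100] (array([ 0.4794, -0.2625]), array([41.2, 19.6]), -54.7) [ 0.4755 -0.2565  0.0526]
```

View pics/w4.png

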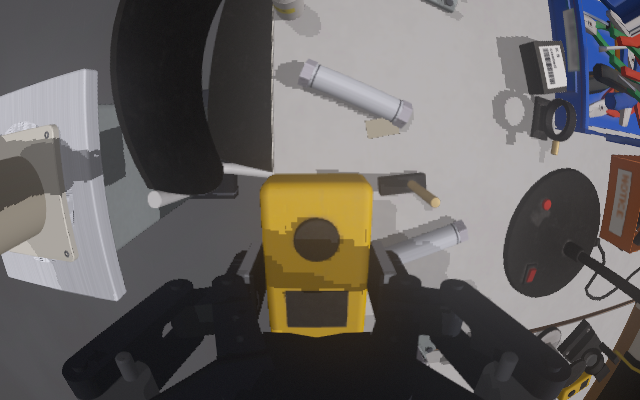

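Meter is held square; the spot below is clear (short post upper right, brass rod and long post right). Lower it.

Call:
servo_tool(moves=[[0,0.001,0.04,0,0,0.005,1],[0,0.001,0.08,0,0,0.005,1],[0,0.001,0.12,0,0,0.005,1],[0,0.001,0.145,0,0,0.005,1],[0,0.001,0.152,0,0,0.005,1],[0,0.001,0.156,0,0,0.005,1],[0,0.001,0.158,0,0,0.005,1],[0,0.001,0.158,0,0,0.005,1]])

```text
time_s: 9.5
eef_pos: [0.4356, 0.0097, 0.0131]
eef_rot: [3.138, 0.0, 1.569]
force: [-0.4, -0.4, -1.9]
finger_gap: 0.0484
grasp_force: 62.6
```

Call:
servo_tool(moves=[[0,0,0.001,0,0,0,1],[0,0,0.002,0,0,0,1],[0,0,0.002,0,0,0,1],[0,0,0.002,0,0,0,-0.2],[0,0,0.002,0,0,0,-0.6],[0,0,0.002,0,0,0,-0.6],[0,0,0.002,0,0,0,-0.6],[0,0,0.002,0,0,0,-0.6],[0,0,-0.03,0,0,0,-0.6],[0,0,-0.08,0,0,0,-0.6],[0,0,-0.13,0,0,0,-0.6],[0,0,-0.16,0,0,0,-0.6],[0,0,-0.16,0,0,0,-0.6]])

```text
time_s: 10.8
eef_pos: [0.4377, 0.0096, 0.1769]
eef_rot: [3.131, -0.0, 1.568]
force: [0.6, 0.5, -0.1]
finger_gap: 0.0686
grasp_force: 0.0
```

```bash
python3 look.py 5; python3 - <<'E'
from h import *
z=np.load('w5.npz');st=dict(eef_pos=z['pos'],eef_rot=z['rot']);p=z['p'].astype(int);P=cloud('wrist',z['d'],st);Z=P[...,2];X=P[...,0];Y=P[...,1]
print('bench',np.median(Z[(X>.4)&(X<.6)&(Y>-.05)&(Y<.2)]))
t=(X>.38)&(X<.48)&(Y>-.06)&(Y<.08)&(Z>.024)&(Z<.04);print('meter',rect(P[t][:,:2]),np.percentile(Z[t],[2,50,98]))
t=(X>.38)&(X<.56)&(Y>.065)&(Y<.15)&(Z>.006)&(Z<.035);print('post',rect(P[t][:,:2]),np.percentile(Z[t],[2,50,98]))
go((.47,.104,.16,157.8),(.47,.104,.06,157.8))
E
```

```text
bench 0.028321289290991453
meter (array([0.4352, 0.008 ]), array([84.1, 50.4]), 89.8) [0.02542553 0.02844258 0.03285778]
post (array([0.4709, 0.1031]), array([111. ,  28.2]), -21.9) [0.01388779 0.02272566 0.0252928 ]
t 10.85 at [0.4361 0.0096 0.1743] [ 1.7963e+02 -1.0000e-02  8.9860e+01] F [-0.4 -0.1 -0.5] gap 0.068
(0.47, 0.104, 0.16, 157.8) [0.0945, 0.0336, 0.0145, 0.0057, 0.0037, -1.1857]
(0.47, 0.104, 0.06, 157.8) [0.0945, 0.033, 0.1145, 0.0057, 0.0037, -1.1857]
```

Meter lies flat (top plane 28 mm). Now the short post.

Call:
servo_tool(moves=[[0.03,0.011,0,0,0,-0.14,-0.3],[0.06,0.022,0,0,0,-0.28,-0.3],[0.0935,0.0335,0.0,0,0,-0.42,-0.3],[0.0935,0.034,0.014,0,0,-0.56,-0.3],[0.0935,0.034,0.014,0,0,-0.7,-0.3],[0.0935,0.034,0.014,0,0,-0.84,-0.3],[0.0935,0.034,0.014,0,0,-0.98,-0.3],[0.0935,0.034,0.014,0.006,0.004,-1.12,-0.3],[0.0935,0.034,0.014,0.006,0.004,-1.187,-0.3],[0.0935,0.034,0.014,0.006,0.004,-1.187,-0.3],[0.0935,0.034,0.014,0.006,0.004,-1.187,-0.3]])

```text
time_s: 11.95
eef_pos: [0.4676, 0.1028, 0.1567]
eef_rot: [-3.138, -0.008, 2.754]
force: [0.2, -0.5, 1.0]
finger_gap: 0.0554
grasp_force: 0.0
```

```bash
python3 look.py 6; python3 - <<'E'
from h import *
z=np.load('w6.npz');st=dict(eef_pos=z['pos'],eef_rot=z['rot']);p=z['p'].astype(int);P=cloud('wrist',z['d'],st);Z=P[...,2];X=P[...,0];Y=P[...,1]
t=(X>.38)&(X<.56)&(Y>.065)&(Y<.15)&(Z>.006)&(Z<.035);print('post',rect(P[t][:,:2]),np.percentile(Z[t],[2,50,98]))
go((.4707,.1032,.003,158))
E
```

```text
post (array([0.4708, 0.1027]), array([111. ,  28.1]), -22.1) [0.01321078 0.0228156  0.02536299]
t 12.0 at [0.4678 0.1028 0.157 ] [-179.8    -0.42  157.8 ] F [ 0.3  0.4 -0.7] gap 0.0555
(0.4707, 0.1032, 0.003, 158) [-0.0037, 0.002, 0.154, -0.0036, -0.0074, -0.0035]
```

View pics/w6.png

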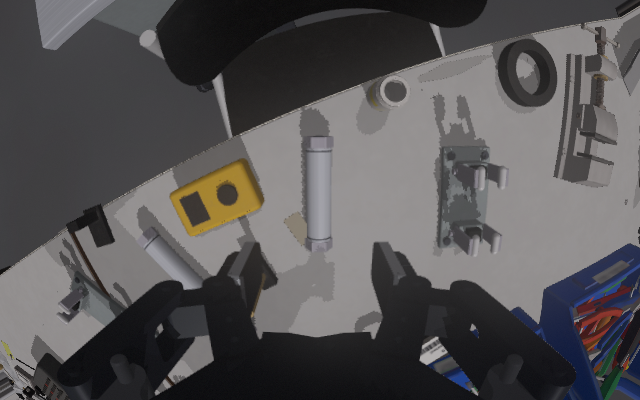

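Short post lies centred (col 318) between the fingers, rack at right (465,200). Descend and grip.

Call:
servo_tool(moves=[[-0.003,0.002,0.04,-0.004,-0.007,-0.004,-0.3],[-0.003,0.002,0.08,-0.004,-0.007,-0.004,-0.3],[-0.003,0.002,0.12,-0.004,-0.007,-0.004,-0.3],[-0.003,0.002,0.14,-0.004,-0.007,-0.004,-0.3],[-0.003,0.002,0.15,-0.004,-0.007,-0.004,-0.3],[-0.003,0.002,0.1525,-0.004,-0.007,-0.004,-0.3],[-0.003,0.002,0.1525,-0.004,-0.007,-0.004,0.2],[-0.003,0.002,0.1525,-0.004,-0.007,-0.004,0.5],[-0.003,0.002,0.1525,-0.004,-0.007,-0.004,1],[-0.003,0.002,0.1525,-0.004,-0.007,-0.004,1],[-0.003,0.002,0.1525,-0.004,-0.007,-0.004,1],[-0.003,0.002,0.1525,-0.004,-0.007,-0.004,1]])

```text
time_s: 13.2
eef_pos: [0.4725, 0.1039, 0.0072]
eef_rot: [3.138, 0.004, 2.759]
force: [-1.0, 0.5, 5.2]
finger_gap: 0.0216
grasp_force: 59.1
```

```bash
python3 - <<'E'
from h import *
go((.4707,.1030,.15,158),(.533,.246,.15,160.5))
z=np.load('w6.npz');st=dict(eef_pos=z['pos'],eef_rot=z['rot']);P=cloud('wrist',z['d'],st);Z=P[...,2];X=P[...,0];Y=P[...,1]
reg=(X>.44)&(X<.62)&(Y>.165)&(Y<.33)
c=(reg&(Z>.03)).astype(np.uint8);k,l,s,ce=cv2.connectedComponentsWithStats(c)
for i in range(1,k):
    if s[i,4]>15: print('   clip',s[i],rect(P[l==i][:,:2]),P[l==i].mean(0).round(4))
b=(reg&(Z>.005)&(Z<.012)).astype(np.uint8);k,l,s,_=cv2.connectedComponentsWithStats(b);i=1+s[1:,4].argmax();print('base',s[i],rect(P[l==i][:,:2]))
E
```

```text
t 13.2 at [0.4725 0.1039 0.0072] [179.8    0.24 158.09] F [-1.   0.5  5.2] gap 0.0216
(0.4707, 0.103, 0.15, 158) [0.0007, -0.0011, -0.1428, 0.0035, 0.0042, 0.0017]
(0.533, 0.246, 0.15, 160.5) [-0.0038, 0.1549, -0.1423, 0.0034, 0.0043, -0.042]
   clip [460 165  27  26 525] (array([0.5022, 0.2501]), array([27.9, 21.6]), 71.9) [0.4989 0.2419 0.0503]
   clip [490 164  19  26 349] (array([0.5084, 0.2675]), array([21.2, 11.8]), -20.2) [0.5081 0.268  0.0516]
   clip [485 226  17  28 305] (array([0.5684, 0.2475]), array([20.6, 11.9]), -16.7) [0.568  0.2479 0.0513]
   clip [456 228  27  29 548] (array([0.5628, 0.2292]), array([27.6, 20.4]), 69.0) [0.5591 0.2232 0.0479]
   clip [506 309  70  74 757] (array([0.4818, 0.1671]), array([8.7, 3.7]), 46.3) [0.4816 0.167  0.2512]
base [ 438  146   52  103 2981] (array([0.5342, 0.2447]), array([110.3,  57.8]), -19.3)
```

Call:
servo_tool(moves=[[0,0,-0.04,0,0,0,1],[0,0,-0.08,0,0,0,1],[0,0,-0.115,0,0,0,1],[0,0.04,-0.12,0,0,-0.02,1],[0,0.08,-0.12,0,0,-0.04,1],[-0.002,0.12,-0.12,0,0,-0.042,1],[-0.003,0.155,-0.12,0,0,-0.042,1],[-0.003,0.155,-0.12,0,0,-0.042,1],[-0.003,0.155,-0.12,0,0,-0.042,1]])

```text
time_s: 14.1
eef_pos: [0.531, 0.2468, 0.1253]
eef_rot: [3.141, 0.001, 2.803]
force: [-0.0, -0.3, -1.9]
finger_gap: 0.0214
grasp_force: 59.4
```

```bash
python3 look.py 7; python3 - <<'E'
from h import *
go((.5338,.2452,.075,160.6))
z=np.load('w7.npz');st=dict(eef_pos=z['pos'],eef_rot=z['rot']);P=cloud('wrist',z['d'],st);Z=P[...,2];X=P[...,0];Y=P[...,1]
E=Ro.from_euler('xyz',st['eef_rot']);T=E.inv().apply(P.reshape(-1,3)-st['eef_pos']).reshape(P.shape) # tool coords
m=(abs(T[...,0])<.062)&(abs(T[...,1])<.02)&(T[...,2]>-.03)&(T[...,2]<.02)
m2=m&(T[...,0]>.012)
Q=T[m2];print('post in tool',rect(Q[:,:2]),len(Q))
for a in np.arange(.015,.06,.009):
    q=Q[(Q[:,0]>a)&(Q[:,0]<a+.009)]
    if len(q): print(a.round(3),'top z tool',q[:,2].min().round(4),'y',q[:,1].min().round(4),q[:,1].max().round(4))
b=(X>.44)&(X<.62)&(Y>.165)&(Y<.33)&(Z>.005)&(Z<.012);k,l,s,_=cv2.connectedComponentsWithStats(b.astype(np.uint8));i=1+s[1:,4].argmax();print('base',s[i],rect(P[b][:,:2]))
E
```

```text
t 14.15 at [0.5307 0.2459 0.1254] [1.7998e+02 3.0000e-02 1.6053e+02] F [ 0.2  0.  -1.8] gap 0.0216
(0.5338, 0.2452, 0.075, 160.6) [-0.0031, 0.0003, 0.0504, 0.0003, 0.0005, -0.0013]
post in tool (array([ 0.0342, -0.0012]), array([45.8, 28.4]), 3.1) 5493
0.015 top z tool -0.0185 y -0.0117 0.012
0.024 top z tool -0.0186 y -0.0114 0.0116
0.033 top z tool -0.019 y -0.0117 0.0123
0.042 top z tool -0.0189 y -0.0134 0.0136
0.051 top z tool -0.0189 y -0.0137 0.014
base [283 137  65 102 828] (array([0.5251, 0.2488]), array([90.8, 56.5]), -19.0)
```

View pics/w7.png

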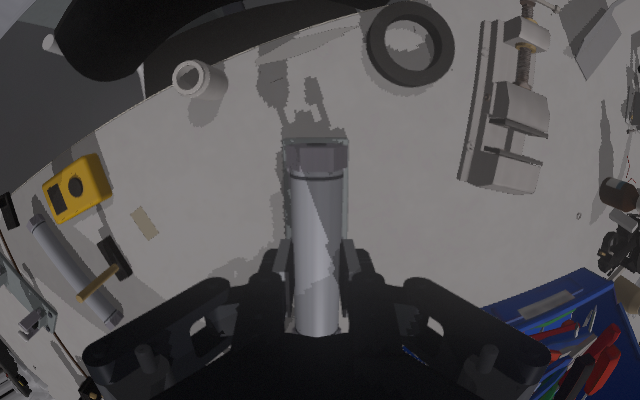

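Post held level and square over the rack (post cols 286–348 over the base plate). Move to just above the lips.

Call:
servo_tool(moves=[[-0.003,0.0,0.02,0,0,-0.001,1],[-0.003,0.0,0.04,0,0,-0.001,1],[-0.003,0.0,0.052,0,0,-0.001,1],[-0.003,0.0,0.055,0,0,-0.001,1],[-0.003,0.0,0.055,0,0,-0.001,1],[-0.003,0.0,0.055,0,0,-0.001,1]])

```text
time_s: 14.75
eef_pos: [0.535, 0.2453, 0.0718]
eef_rot: [3.139, 0.003, 2.802]
force: [-0.0, 0.6, -0.6]
finger_gap: 0.0215
grasp_force: 59.4
```

```bash
python3 look.py 8; python3 - <<'E'
from h import *
go((.5338,.2452,.043,160.6))
z=np.load('w8.npz');st=dict(eef_pos=z['pos'],eef_rot=z['rot']);P=cloud('wrist',z['d'],st);Z=P[...,2];X=P[...,0];Y=P[...,1]
b=(X>.44)&(X<.62)&(Y>.165)&(Y<.33)&(Z>.005)&(Z<.012);print('base',rect(P[b][:,:2]),b.sum())
E
```

```text
t 14.8 at [0.5351 0.2455 0.072 ] [1.7983e+02 1.7000e-01 1.6055e+02] F [-0.4  0.6 -2.3] gap 0.0216
(0.5338, 0.2452, 0.043, 160.6) [0.0012, -0.0008, 0.029, 0.0029, 0.0029, -0.0008]
base (array([0.52  , 0.2502]), array([79.6, 56.6]), -18.8) 2391
```

Call:
servo_tool(moves=[[0.001,0,0.003,0.002,0.002,0,1],[0.001,0,0.006,0.002,0.002,0,1],[0.001,0,0.009,0.002,0.002,0,1],[0.001,0,0.012,0.002,0.002,0,1],[0.001,0,0.015,0.002,0.002,0,1],[0.001,0,0.018,0.002,0.002,0,1],[0.001,0,0.02,0.002,0.002,0,1],[0.001,0,0.02,0.002,0.002,0,1]])

```text
time_s: 15.6
eef_pos: [0.5357, 0.2455, 0.0535]
eef_rot: [3.14, 0.005, 2.802]
force: [0.1, -3.1, 7.2]
finger_gap: 0.0215
grasp_force: 60.6
```

Call:
servo_tool(moves=[[0,0,0.002,0,0,0,1],[0,0,0.004,0,0,0,1],[0,0,0.006,0,0,0,1],[0,0,0.007,0,0,0,1],[0,0,0.007,0,0,0,1]])

```text
time_s: 16.1
eef_pos: [0.5327, 0.2456, 0.0424]
eef_rot: [-3.14, -0.002, 2.803]
force: [1.0, 0.1, -6.9]
finger_gap: 0.0218
grasp_force: 59.0
```

The lips now pull the post down, so it snapped. Release and rise.

Call:
servo_tool(moves=[[0,0,0,0,0,0,0.3],[0,0,0,0,0,0,0],[0,0,0,0,0,0,-0.3],[0,0,0,0,0,0,-0.3],[0,0,-0.005,0,0,0,-0.3],[0,0,-0.03,0,0,0,-0.3],[0,0,-0.07,0,0,0,-0.3],[0,0,-0.11,0,0,0,-0.3],[0,0,-0.13,0,0,0,-0.3],[0,0,-0.13,0,0,0,-0.3]])

```text
time_s: 17.1
eef_pos: [0.536, 0.2468, 0.1789]
eef_rot: [3.136, 0.006, 2.802]
force: [0.2, -0.0, 1.2]
finger_gap: 0.0554
grasp_force: 0.0
```

```bash
python3 look.py 9; python3 - <<'E'
from h import *
z=np.load('w9.npz');st=dict(eef_pos=z['pos'],eef_rot=z['rot']);P=cloud('wrist',z['d'],st);Z=P[...,2];X=P[...,0];Y=P[...,1]
reg=(X>.44)&(X<.62)&(Y>.165)&(Y<.33)
b=reg&(Z>.005)&(Z<.012);print('base',rect(P[b][:,:2]),b.sum())
t=reg&(Z>.04)&(Z<.09);print('all',rect(P[t][:,:2]))
u=np.array([np.cos(np.radians(-19.3)),np.sin(np.radians(-19.3))]);s=(P[...,:2]-[.5338,.2452])@u;n=(P[...,:2]-[.5338,.2452])@[-u[1],u[0]]
for a,c in [(-.06,-.045),(-.02,-.008),(-.008,.008),(.008,.02),(.045,.06)]:
    q=reg&(s>a)&(s<c)&(Z>.03)&(abs(n)<.02);print(a,c,q.sum(),'top z',np.percentile(Z[q],97).round(4),'n',np.percentile(n[q],[2,98]).round(4))
print('ends s',np.percentile(s[reg&(Z>.05)&(Z<.065)&(abs(n)<.01)],[0.5,99.5]))
go((.45,.08,.25,180),(.5175,-.0655,.16,199.8))
E
```

```text
base (array([0.5344, 0.245 ]), array([110.3,  56.3]), -18.9) 1935
all (array([0.5316, 0.2459]), array([110.7,  38.1]), -18.9)
-0.06 -0.045 465 top z 0.0595 n [-0.0136  0.0133]
-0.02 -0.008 12252 top z 0.2825 n [-0.0191  0.0192]
-0.008 0.008 467 top z 0.2514 n [-0.0106  0.012 ]
0.008 0.02 332 top z 0.0591 n [-0.0108  0.012 ]
0.045 0.06 193 top z 0.0597 n [-0.0116  0.0132]
ends s [-0.05707186  0.05203508]
t 17.15 at [0.5348 0.2463 0.1762] [1.7983e+02 1.7000e-01 1.6056e+02] F [-0.1  0.3 -0. ] gap 0.0556
(0.45, 0.08, 0.25, 180) [0.0244, -0.1848, -0.0744, 0.0025, 0.0034, -0.3392]
(0.5175, -0.0655, 0.16, 199.8) [-0.0874, -0.2998, 0.0156, 0.0019, 0.0039, -0.6848]
```

View pics/w9.png

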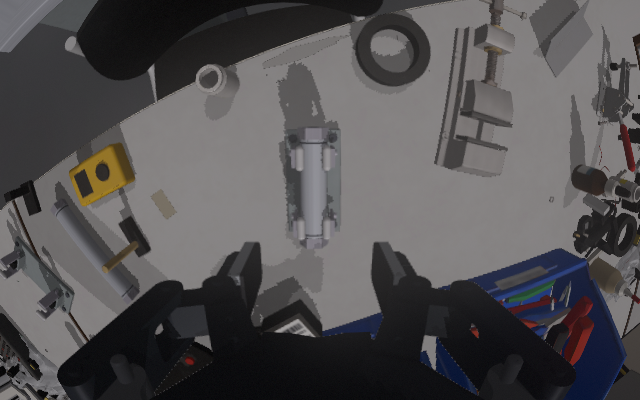

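Short post is home under all four lips (axis z ≈ 47 mm, 3 mm off centre along). Now the long post, passing nearer the robot.

Call:
servo_tool(moves=[[0.03,-0.04,0,0,0,-0.05,-0.3],[0.045,-0.085,0,0,0,-0.1,-0.3],[0.045,-0.13,0,0,0,-0.2,-0.3],[0.03,-0.17,0,0,0,-0.3,-0.3],[0.01,-0.21,0,0,0,-0.4,-0.3],[-0.02,-0.25,0,0,0,-0.5,-0.3],[-0.055,-0.28,0,0,0,-0.6,-0.3],[-0.087,-0.3,0.01,0,0,-0.685,-0.3],[-0.087,-0.3,0.015,0,0,-0.685,-0.3],[-0.087,-0.3,0.015,0,0,-0.685,-0.3],[-0.087,-0.3,0.015,0,0,-0.685,-0.3]])

```text
time_s: 18.25
eef_pos: [0.5143, -0.0653, 0.1578]
eef_rot: [3.14, -0.004, -2.796]
force: [-0.3, -0.3, -0.0]
finger_gap: 0.0555
grasp_force: 0.0
```

```bash
python3 look.py 10; python3 - <<'E'
from h import *
z=np.load('w10.npz');st=dict(eef_pos=z['pos'],eef_rot=z['rot']);p=z['p'].astype(int);P=cloud('wrist',z['d'],st);Z=P[...,2];X=P[...,0];Y=P[...,1]
reg=(X>.40)&(X<.62)&(Y>-.125)&(Y<0)&(Z>.006)&(Z<.035);k,l,s,_=cv2.connectedComponentsWithStats(reg.astype(np.uint8))
for i in range(1,k):
    if s[i,4]>200: print('post',s[i],rect(P[l==i][:,:2]),np.percentile(Z[l==i],[2,50,98]))
reg=(X>.42)&(X<.63)&(Y>-.34)&(Y<-.14)
b=(reg&(Z>.005)&(Z<.012)).astype(np.uint8);k,l,s,_=cv2.connectedComponentsWithStats(b)
i=1+s[1:,4].argmax();print('base',s[i],rect(P[l==i][:,:2]))
go((.5175,-.0655,.003,199.8))
E
```

```text
post [ 367  101   55   62 2196] (array([ 0.4357, -0.0174]), array([50.8, 34.9]), 0.2) [0.01092025 0.02832038 0.03033959]
post [ 299  104   31  174 4384] (array([ 0.5192, -0.066 ]), array([171. ,  27.6]), 19.3) [0.01398171 0.02271532 0.02526116]
base [ 129   67   74  149 4939] (array([ 0.5225, -0.2344]), array([150.5,  57.4]), 32.8)
t 18.3 at [ 0.5146 -0.065   0.1584] [ 1.7993e+02 -1.3000e-01 -1.6013e+02] F [ 0.4 -0.3 -0.6] gap 0.0553
(0.5175, -0.0655, 0.003, 199.8) [-0.0029, -0.0016, 0.1554, 0.0011, -0.0023, 0.0012]
```

Call:
servo_tool(moves=[[-0.004,-0.002,0.04,0,-0.002,0.01,-0.3],[-0.004,-0.0025,0.08,0,-0.002,0.01,-0.3],[-0.004,-0.0025,0.12,0,-0.002,0.01,-0.3],[-0.004,-0.0025,0.14,0,-0.002,0.01,-0.3],[-0.004,-0.0025,0.15,0,-0.002,0.01,-0.3],[-0.004,-0.0025,0.153,0,-0.002,0.01,-0.3],[-0.004,-0.0025,0.153,0,-0.002,0.01,0.2],[-0.004,-0.0025,0.153,0,-0.002,0.01,0.5],[-0.004,-0.0025,0.153,0,-0.002,0.01,1],[-0.004,-0.0025,0.153,0,-0.002,0.01,1],[-0.004,-0.0025,0.153,0,-0.002,0.01,1],[-0.004,-0.0025,0.153,0,-0.002,0.01,1]])

```text
time_s: 19.5
eef_pos: [0.5217, -0.0671, 0.0078]
eef_rot: [-3.141, 0.005, -2.806]
force: [-0.8, 2.1, 6.4]
finger_gap: 0.0218
grasp_force: 59.0
```

```bash
python3 -c "
from h import *
go((.519,-.066,.13,199.3),(.5225,-.2344,.13,212.8))"
```

```text
t 19.5 at [ 0.5217 -0.0671  0.0078] [-179.95    0.27 -160.75] F [-0.8  2.1  6.4] gap 0.0218
(0.519, -0.066, 0.13, 199.3) [0.0016, 0.0018, -0.1222, -0.0008, 0.0047, -0.0009]
(0.5225, -0.2344, 0.13, 212.8) [0.0539, -0.1583, -0.1223, -0.0014, 0.0046, -0.2365]
```

Call:
servo_tool(moves=[[0,0,-0.04,0,0,0,1],[0,0,-0.08,0,0,0,1],[0.0,0,-0.115,0,0,0,1],[0.013,-0.04,-0.12,0,0,-0.06,1],[0.027,-0.08,-0.12,0,0,-0.12,1],[0.04,-0.12,-0.12,0,0,-0.18,1],[0.053,-0.158,-0.12,0,0,-0.236,1],[0.053,-0.158,-0.12,0,0,-0.236,1],[0.053,-0.158,-0.12,0,0,-0.236,1]])

```text
time_s: 20.4
eef_pos: [0.5216, -0.2349, 0.1256]
eef_rot: [3.141, 0.001, -2.573]
force: [0.8, 0.7, -2.3]
finger_gap: 0.0216
grasp_force: 59.8
```

```bash
python3 look.py 11; python3 - <<'E'
from h import *
go((.5225,-.2344,.075,212.8),(.5225,-.2344,.07,212.8))
z=np.load('w11.npz');st=dict(eef_pos=z['pos'],eef_rot=z['rot']);P=cloud('wrist',z['d'],st);Z=P[...,2];X=P[...,0];Y=P[...,1]
E=Ro.from_euler('xyz',st['eef_rot']);T=E.inv().apply(P.reshape(-1,3)-st['eef_pos']).reshape(P.shape)
m2=(T[...,0]<.095)&(abs(T[...,1])<.02)&(T[...,2]>-.03)&(T[...,2]<.02)&(T[...,0]>.012)
Q=T[m2]
for a in np.arange(.015,.09,.012):
    q=Q[(Q[:,0]>a)&(Q[:,0]<a+.012)]
    if len(q): print(a.round(3),'top z tool',q[:,2].min().round(4),'y',q[:,1].min().round(4),q[:,1].max().round(4))
print('end',Q[:,0].max())
b=(X>.42)&(X<.63)&(Y>-.34)&(Y<-.14)&(Z>.005)&(Z<.012)
print('base',rect(P[b][:,:2]),'base in tool',rect(T[b][:,:2]))
E
```

```text
t 20.45 at [ 0.5216 -0.2339  0.1256] [ 1.7996e+02  6.0000e-02 -1.4731e+02] F [ 0.1 -0.1 -3.2] gap 0.0218
(0.5225, -0.2344, 0.075, 212.8) [-0.0004, -0.001, 0.0506, 0.0007, 0.001, -0.0019]
(0.5225, -0.2344, 0.07, 212.8) [-0.0004, -0.001, 0.0556, 0.0007, 0.001, -0.0019]
0.015 top z tool -0.0183 y -0.0118 0.0119
0.027 top z tool -0.0184 y -0.0115 0.0114
0.039 top z tool -0.0179 y -0.0116 0.0123
0.051 top z tool -0.0183 y -0.0113 0.0121
0.063 top z tool -0.018 y -0.0118 0.012
0.075 top z tool -0.0187 y -0.0137 0.0138
0.087 top z tool -0.0177 y -0.0131 0.0131
end 0.08748899577021536
base (array([ 0.4809, -0.2031]), array([154.7, 112.9]), -57.5) base in tool (array([0.0173, 0.0486]), array([154.7, 112.9]), -89.9)
```

Call:
servo_tool(moves=[[0,-0.001,0.02,0,0,-0.002,1],[0,-0.001,0.04,0,0,-0.002,1],[0,-0.001,0.052,0,0,-0.002,1],[0,-0.001,0.055,0,0,-0.002,1],[0,-0.001,0.055,0,0,-0.002,1]])

```text
time_s: 20.95
eef_pos: [0.5226, -0.2338, 0.0706]
eef_rot: [3.141, 0.001, -2.567]
force: [0.7, -0.2, -2.3]
finger_gap: 0.0218
grasp_force: 59.9
```

```bash
python3 look.py 12; python3 - <<'E'
from h import *
go((.5225,-.2344,.043,212.8))
z=np.load('w12.npz');st=dict(eef_pos=z['pos'],eef_rot=z['rot']);P=cloud('wrist',z['d'],st);Z=P[...,2]
E=Ro.from_euler('xyz',st['eef_rot']);T=E.inv().apply(P.reshape(-1,3)-st['eef_pos']).reshape(P.shape)
b=(abs(T[...,1])<.036)&(T[...,0]<.09)&(T[...,0]>-.09)&(Z>.005)&(Z<.012);print('base in tool',rect(T[b][:,:2]),b.sum())
c=(abs(T[...,1])<.03)&(T[...,0]<.07)&(T[...,0]>.03)&(Z>.045)&(Z<.062)&(abs(T[...,1])>.013)
print('jaws y',np.percentile(T[c][:,1],[1,99]),c.sum())
E
```

```text
t 21.0 at [ 0.5232 -0.2343  0.0713] [-1.7996e+02  9.0000e-02 -1.4708e+02] F [-0.   0.1 -2.1] gap 0.0217
(0.5225, -0.2344, 0.043, 212.8) [0.0007, 0.0003, 0.0283, -0.0007, 0.0015, 0.0021]
base in tool (array([ 0.0019, -0.0007]), array([145.9,  56.6]), -0.0) 3097
jaws y [-0.01914489  0.01815127] 728
```

Aligned to within a millimetre. Press.

Call:
servo_tool(moves=[[0,0,0.003,0,0.001,0.001,1],[0,0,0.006,0,0.001,0.001,1],[0,0,0.009,0,0.001,0.001,1],[0,0,0.012,0,0.001,0.001,1],[0,0,0.015,0,0.001,0.001,1],[0,0,0.018,0,0.001,0.001,1],[0,0,0.02,0,0.001,0.001,1],[0,0,0.02,0,0.001,0.001,1]])

```text
time_s: 21.8
eef_pos: [0.5244, -0.2345, 0.0531]
eef_rot: [-3.139, 0.004, -2.568]
force: [-0.5, 1.9, 5.8]
finger_gap: 0.0214
grasp_force: 61.0
```

Call:
servo_tool(moves=[[0,0,0.002,0,0,0,1],[0,0,0.004,0,0,0,1],[0,0,0.006,0,0,0,1],[0,0,0.007,0,0,0,1],[0,0,0.007,0,0,0,1]])

```text
time_s: 22.3
eef_pos: [0.5223, -0.2347, 0.0428]
eef_rot: [3.141, -0.001, -2.569]
force: [1.6, -1.0, -7.8]
finger_gap: 0.0216
grasp_force: 59.5
```

Snapped the same way. Release and rise.

Call:
servo_tool(moves=[[0,0,0,0,0,0,0.3],[0,0,0,0,0,0,0],[0,0,0,0,0,0,-0.3],[0,0,0,0,0,0,-0.3],[0,0,-0.005,0,0,0,-0.3],[0,0,-0.03,0,0,0,-0.3],[0,0,-0.07,0,0,0,-0.3],[0,0,-0.11,0,0,0,-0.3],[0,0,-0.13,0,0,0,-0.3],[0,0,-0.13,0,0,0,-0.3]])

```text
time_s: 23.3
eef_pos: [0.5252, -0.2358, 0.1787]
eef_rot: [-3.134, 0.005, -2.569]
force: [0.4, -0.2, -0.1]
finger_gap: 0.0554
grasp_force: 0.0
```

```bash
python3 look.py 13; python3 - <<'E'
from h import *
z=np.load('w13.npz');st=dict(eef_pos=z['pos'],eef_rot=z['rot']);P=cloud('wrist',z['d'],st);Z=P[...,2]
g=np.radians(32.8);u=np.array([np.cos(g),np.sin(g)]);C=[.5225,-.2344];s=(P[...,:2]-C)@u;n=(P[...,:2]-C)@[-u[1],u[0]]
for a,c in [(-.085,-.07),(-.03,-.015),(-.008,.008),(.015,.03),(.07,.085)]:
    q=(s>a)&(s<c)&(Z>.03)&(Z<.09)&(abs(n)<.02);print(a,q.sum(),'top z',np.percentile(Z[q],97).round(4),'n',np.percentile(n[q],[2,98]).round(4))
print('ends',np.percentile(s[(Z>.05)&(Z<.065)&(abs(n)<.01)&(abs(s)<.12)],[.5,99.5]))
p,d=optics.read_camera('top');P=cloud('top',d);X,Y,Z=np.moveaxis(P,2,0)
t=(p[...,0].astype(int)-p[...,2]>60)&(X>.38)&(X<.48)&(Y>-.06)&(Y<.08)&(Z>.02);print('meter',rect(P[t][:,:2]),np.percentile(Z[t],[5,50,95]))
m=((X>.25)&(X<.66)&(Y>-.2)&(Y<.45)&(Z>.008)&(Z<.1)).astype(np.uint8);k,l,q,_=cv2.connectedComponentsWithStats(m)
for i in range(1,k):
    if q[i,4]>40: print(rect(P[l==i][:,:2]))
go()
E
```

```text
-0.085 508 top z 0.0597 n [-0.0124  0.0127]
-0.03 456 top z 0.0592 n [-0.0117  0.0113]
-0.008 471 top z 0.059 n [-0.0119  0.0116]
0.015 407 top z 0.0588 n [-0.0121  0.0109]
0.07 320 top z 0.0594 n [-0.0138  0.0129]
ends [-0.08678997  0.0815247 ]
meter (array([0.4338, 0.0127]), array([89.1, 45.3]), 89.6) [0.02150243 0.02664119 1.48312242]
(array([ 0.5696, -0.1876]), array([45.6, 23.8]), 1.0)
(array([0.5299, 0.2444]), array([111.7,  55. ]), -17.1)
(array([0.5085, 0.4357]), array([142.5,  59.4]), -27.4)
(array([0.521 , 0.0133]), array([49.9, 17.5]), 8.3)
(array([0.4289, 0.3672]), array([73. , 72.4]), -44.8)
(array([0.4338, 0.0073]), array([85.8, 45.3]), 89.7)
(array([0.4046, 0.1941]), array([27.3, 27.3]), -89.7)
(array([ 0.4001, -0.1601]), array([32.7, 25.1]), -2.9)
t 23.4 at [ 0.5229 -0.2347  0.1743] [-1.7992e+02  5.0000e-02 -1.4718e+02] F [-0.9  0.7  0.2] gap 0.0558
```

View pics/w13.png

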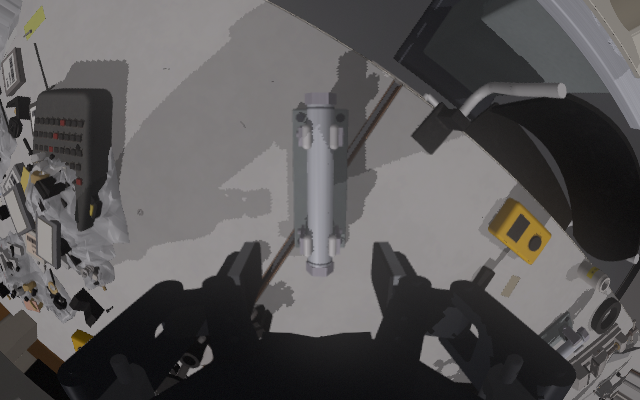

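The long post is home under both clips (axis at about 47 mm, 2.6 mm off centre along the rack). The meter lies flat, the bystanders are where they were, and the arm touches nothing.

```bash
python3 -c "
from station import order
print(order.finish_job())"
```

```text
the job is handed in; nothing more can be done
None
```

I handed the job in at about 23 s: both posts measured snapped home in their racks, the meter flat on the bench and the bystanders I re-measured undisturbed; no verdict came back.

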